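Swing the document camera over the blue gear and take its picture

ROBOT

A 6-joint arm with a two-finger parallel gripper is mounted at the origin on the work surface. World frame = base frame: x ahead of the robot, y to its left, z up, the work surface at z = 0. Lengths are in m, angles in rad, forces in N, time in s.
With the tool pointing down it reaches from about 0.25 to 0.8 m from the base axis. Payload 3.9 kg.
Tool frame: the origin (TCP) lies at the very end of the fingers, on their centre line; the grasp point (between the pads) lies 19 mm behind it; z points along the fingers, y is the direction in which the jaws open and shut (so a half turn about z gives the same grasp; the last joint's range is limited). The gripper opens to 85 mm and grips with 20 to 120 N. Pads are 22 mm wide; open, the fingers measure 114 mm over their backs; the gripper's body (76 mm by 85 mm) begins 54 mm behind the grasp point. The pads swing forward as they close: fully open they stand 13 mm farther back than shut.
Start: joints at [-1.171, 0.26, -0.138, 1.173, 0, 1.571], TCP at [0.204, -0.484, 0.231] pointing down, gripper open.
Joint ranges: [-2.78, 2.78], [-0.83, 1.72], [-1.28, 1.37], [-1.9, 2.12], [-1.57, 1.48], [-3.14, 3.14]. Speed limits (rad/s): [2.57, 2.57, 3.14, 3.14, 3.14, 3.14].

INTERFACE

Orientations are given as a unit quaternion [x, y, z, w].
In Python, from bench import ctrl gives the robot as it stands.
- The arm moves only by the tool carry_out, never from a script. Its argument "series" is a list of rows, each a list of 7 numbers: the shift along the tool's x, y, z in cm, then the turn, a rotation vector about the tool's x, y, z in degrees, then the opening, from 0 (shut) to 1 (fully open). A call has exactly 10 rows; each row shifts and turns the commanded pose from where the row before left it, along the tool's axes as they then stand; what a row does not reach is not made up. A row lasts 1/8 s, in which the tool goes at most 62.5 mm and 10.7 degrees, less where a joint would pass 70% of its speed; a pose out of reach is approached as far as the arm can. A call with a gripper value outside its range is refused whole. The fingers move at their own pace and stop on an object; the grip force is fixed at half the most. Time passes only in rows, so rows that do not move let the fingers close, or fill a call up. It gives the time, the measured TCP pose, the force and the opening at its end, in the units of the state.
- ctrl.read_state(): the state, without advancing time (a new reading comes with each control period).
- ctrl.grab_frame(name): name is "scene" or "side" or "wrist"; returns (picture, depth): 420x560x3 uint8, blue, green, red; 420x560 float32, m along the optical axis (not along the pixel's ray), 0 where there is no reading.
- ctrl.camera_model(name): a dict with "camera_matrix" (3x3 intrinsics, pixels), "dist_coeffs" ([k1, k2, p1, p2, k3] as OpenCV has them; the pictures are not rectified), "R" (3x3) and "t" (3): a world point X has camera coordinates R X + t. Camera axes: x right, y down, z forward; pixel columns grow to the right and rows downward; lengths in m; the calibration is good to about 2 mm. A picture is of the moment at which its call begins: read the wrist's pose just before it. camera_model takes no time and is no camera call; for the wrist camera it gives the pose at the moment of the call.
- ctrl.sign_off(): hands the job in, once; it reports no verdict.
The state is a dict: "time_s": time; "joint_pos": joint angles; "dq": joint speeds; "effort": joint torques, N m; "ee_pos": TCP position; "orientation": TCP orientation; "wrist_force": force on the tool from outside, world axes, zero at the start; "ft_torque": the same for the moment, N m; "grip_width": opening from 0.0 (shut) to 1.0 (fully open).
Only numpy, scipy, OpenCV 4.12 (cv2) and the standard library are available. Lean on these libraries where they do the work, as an engineer would, in place of code of your own. Each camera call takes 0.05 s, during which the arm holds its last target.

TASK

With a fingertip, push the arm of the document camera sideways until its lens is straight above the blue gear on the desk. Only then press the green shutter button all the way down and let it go. Do not pick up, shove or knock over the gear or any of the other things on the desk.

Things in the scene. Friction and masses are not known exactly. Their poses are not given: they have to be found in the camera images.
- cam_arm (a joint): angle (rad) at which the document camera's arm stands on its column, about a vertical axis. 0: the arm points along -x of doc_camera; it grows anticlockwise seen from above; stops at -1.75 and +1.75. Stiff friction: it stays where it is left and takes about 2 N of sideways push at 110 mm from the axis. No spring.
- cam_pivot (a point): point on the vertical axis of the arm's hinge, at mid-height of the white arm (203 mm above the desk). The black hub round it is 50 mm in diameter. The arm from the hub to the head is a straight white bar, 14 mm wide sideways, from 190 to 216 mm above the desk, free from 25 to 146 mm out from the axis.
- cam_lens (a point): centre of the black lens's lower face on the underside of the camera head, 162 mm above the desk, 170 mm out from the hinge axis; it moves with the arm. The head is a white box 48 mm (along the arm) by 44 mm (across), from 174 to 220 mm above the desk, with a red dot on top straight above the lens. Nothing stands above the arm.
- doc_camera: the document camera's fixed foot, grey, 130 x 120 x 22 mm, with an aluminium column 34 mm in diameter. Origin: on the desk, on the hinge axis of the arm; z up. The foot reaches from 40 mm on its -x side to 90 mm on its +x side. Gear, tape, jar and dish stand round its -x side, two on the left and two on the right of where the arm starts.
- gear: the blue plastic gear lying flat, 66 mm across the teeth, 18 mm high at the hub; loose. Origin: centre of its underside. It lies on the circle that the lens travels, to within 8 mm.
- shutter (a joint): travel (m) of the green shutter button: 0 up, 0.006 fully down; springs back; fully down takes 5 N.
- shutter_top (a point): centre of the top of the green shutter button (34 mm in diameter, black housing), which is pressed straight down. It sits on a white fixed pad 85 x 85 x 16 mm.
- tape_roll: orange roll, 68 mm in diameter, 24 mm high, lying flat; loose. Origin: centre of its underside.
- jar: amber jar with white cap, 52 mm in diameter, 60 mm high; loose. Origin: centre of its underside.
- dish: green bowl, 68 mm in diameter, 28 mm high; loose. Origin: centre of its underside.
- mug: white mug, 76 mm in diameter, 90 mm high, with a handle; loose. Origin: centre of its underside.
- water_bottle: clear bottle with blue cap, 80 mm in diameter, 280 mm high, at the right edge of the desk; loose. Origin: centre of its underside.
- stapler: red and black stapler, 130 x 34 x 56 mm, at the left of the desk; loose. Origin: centre of its underside.
- case: green spectacles case, 70 x 155 x 38 mm, at the right of the desk; loose. Origin: centre of its underside.
There are look-alikes about, which are no part of the job. What is shaped like the part that bears shutter but orange is not meant. What is shaped like the gear but pink is not meant.

How it is judged:
On the way, in this order (a step that is already met when the one before it is completed fails the run):
1. the camera's lens stands above the blue gear (within 20 mm, seen from above), at rest (horizontal distance between cam_lens and gear below 0.02 m and velocity of joint cam_arm between -0.05 and 0.05 rad/s), for 0.2 s.
2. the shutter button is pressed down (4.5 mm or more) with the lens above the gear (horizontal distance between cam_lens and gear below 0.02 m and value of joint shutter above 0.0045 m), for 0.04 s.
At the end, for the whole second after the job is handed in: The lens is within 20 mm of straight above the gear's centre (horizontal distance), the arm is at rest, the shutter button is up again, and the gear lies still on the desk (all of step 1 and value of joint shutter below 0.002 m and height (world z) of gear below 0.008 m and linear speed of gear below 0.02 m/s); the robot touches nothing.
It fails at once if the shutter is pressed while the lens is not above the gear (value of joint shutter above 0.0045 m and horizontal distance between cam_lens and gear above 0.02 m).
It fails at once if the gear is lifted or pushed from its place (15 mm) (height (world z) of gear above 0.008 m or distance of gear from where it was at the start of the episode above 0.015 m).
It fails at once if another loose thing is moved (25 mm), lifted or knocked over (distance of any of tape_roll, jar, dish, mug, water_bottle, stapler, case from where it was at the start of the episode above 0.025 m or angle between any of tape_roll, jar, dish, mug, water_bottle, stapler, case's own z axis and vertical above 0.4 rad).
It also fails if it takes over 45 s, if anything falls off the work surface, if the arm or the gripper's body presses on something with over 40 N, if the wrist force passes 120 N, or if a joint passes its speed limit or range.

## Working session

There is one attempt and no reset: what is moved stays moved. The work goes in short steps, Python scripts to look and compute and a tool call to move; the robot and the scene stay as the last step left them, time stands still between calls to the robot, and variables do not carry over. Pictures are saved under pics/ and viewed, and the job is handed in when it is done.

Besides the shell and the picture viewer there is one more tool, called after "Call:" in YAML: its name, and indented under it one key for each argument. carry_out: Moves the arm, as the interface text tells. Its arguments: {"type":"object","properties":{"series":{"type":"array"}},"required":["series"]}

```bash
ls; mkdir -p pics; python3 - <<'E'
from bench import ctrl
import cv2,numpy as np
s=ctrl.read_state();print(s)
for n in("scene","side","wrist"):
    m=ctrl.camera_model(n);p,d=ctrl.grab_frame(n);cv2.imwrite(f"pics/{n}0.png",p);np.savez(f"pics/{n}0.npz",p=p,d=d,**{k:np.array(v) for k,v in m.items()})
    print(n,m)
E
```

```text
pics
{'time_s': 0.0, 'joint_pos': array([-1.17101103e+00,  2.60681120e-01, -1.39353990e-01,  1.17267043e+00,
        1.21383704e-05,  1.57081729e+00]), 'dq': array([ 2.36537227e-04,  1.72482606e-03, -4.46448439e-04, -5.07902278e-04,
        5.26984869e-05,  6.58597596e-04]), 'effort': array([ 9.94621337e-05, -4.05671990e+01,  2.53924352e+01,  1.85678940e-02,
       -1.09063765e-04, -6.25545653e-06]), 'ee_pos': array([ 0.20408781, -0.48299217,  0.2304721 ]), 'orientation': array([ 9.80089536e-01,  1.98553748e-01, -1.83611768e-04, -9.36799928e-04]), 'wrist_force': array([ 0.24854437, -0.73991132,  0.91072541]), 'ft_torque': array([0.02016453, 0.0467188 , 0.05184022]), 'grip_width': 0.996767868504296}
scene {'camera_matrix': array([[414.96594682,   0.        , 283.57748057],
       [  0.        , 414.96594682, 211.01319228],
       [  0.        ,   0.        ,   1.        ]]), 'dist_coeffs': array([0.03954096, 0.        , 0.        , 0.        , 0.        ]), 'R': array([[ 0.86854014,  0.49547813, -0.01180871],
       [ 0.28695021, -0.52214564, -0.80313355],
       [-0.40410098,  0.6941
[... 314 characters left out ...]
 0.        ,  0.        ]), 'R': array([[-0.86442015, -0.50258133, -0.01377674],
       [-0.31513673,  0.56296665, -0.76404018],
       [ 0.39174818, -0.65611017, -0.64502156]]), 't': array([0.43307817, 0.26129627, 1.13728685])}
wrist {'camera_matrix': array([[363.339253  ,   0.        , 278.71450887],
       [  0.        , 363.339253  , 210.69002488],
       [  0.        ,   0.        ,   1.        ]]), 'dist_coeffs': array([-0.08755523,  0.        ,  0.        ,  0.        ,  0.        ]), 'R': array([[ 0.38692193, -0.92211197, -0.00096651],
       [-0.87802474, -0.36874257,  0.30512536],
       [-0.28171614, -0.11721108, -0.9523117 ]]), 't': array([-0.52369453, -0.03972357,  0.37866338])}
```

View pics/scene0.png

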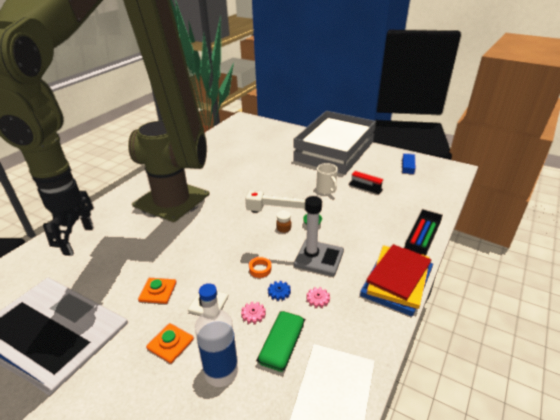

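View pics/side0.png

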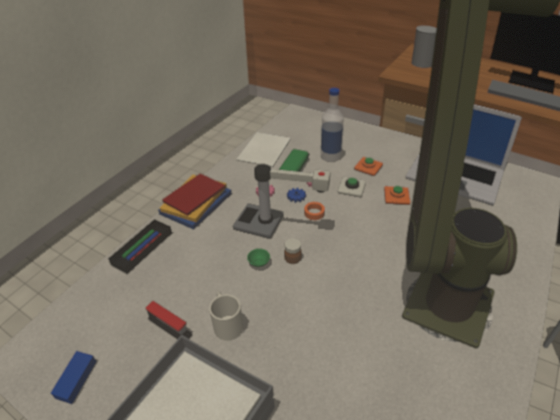

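View pics/wrist0.png

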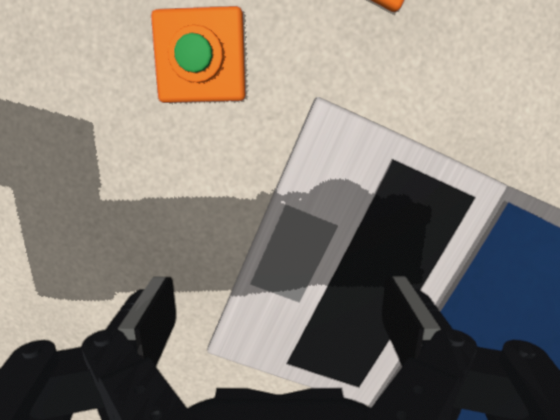

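The scene view shows the blue gear at (279,290), with pink look-alikes at (253,312) and (318,297). The camera head is at (256,200) with its column at (313,230). The white shutter pad at about (208,303) is mostly hidden by the bottle, but the side view shows it at (352,185). The orange look-alike pads are at (157,289) and (170,341). Next I'll measure these.

```bash
cat > h.py <<'E'
import cv2,numpy as np
def load(f):
    z=np.load(f);return {k:z[k] for k in z}
def ray(m,uv):
    p=cv2.undistortPoints(np.array([[uv]],float),m['camera_matrix'],m['dist_coeffs'])[0,0]
    R=m['R'];o=-R.T@m['t'];d=R.T@np.array([p[0],p[1],1.]);return o,d/np.linalg.norm(d)
def plane(m,uv,z):
    o,d=ray(m,uv);return o+d*(z-o[2])/d[2]
def tri(rays):
    A=np.zeros((3,3));b=np.zeros(3)
    for o,d in rays:
        P=np.eye(3)-np.outer(d,d);A+=P;b+=P@o
    x=np.linalg.solve(A,b);return x,[np.linalg.norm((np.eye(3)-np.outer(d,d))@(x-o)) for o,d in rays]
def blobs(img,lo,hi,amin=6):
    h=cv2.cvtColor(img,cv2.COLOR_BGR2HSV)
    k=cv2.inRange(h,np.array(lo),np.array(hi))
    n,l,s,c=cv2.connectedComponentsWithStats(k)
    return [(np.round(c[i],1).tolist(),s[i].tolist()) for i in range(1,n) if s[i,4]>=amin]
def crop(img,x0,y0,x1,y1,f,k):
    cv2.imwrite(f,cv2.resize(img[y0:y1,x0:x1],None,fx=k,fy=k,interpolation=cv2.INTER_CUBIC))
E
python3 - <<'E'
from h import *
S=load('pics/scene0.npz');D=load('pics/side0.npz')
crop(S['p'],150,180,350,330,'pics/c1.png',4);crop(D['p'],220,140,420,280,'pics/c2.png',4)
for n,m in(('scene',S),('side',D)):
    for c,lo,hi in(('blue',(105,120,50),(125,255,255)),('green',(50,90,30),(90,255,255)),('red',(0,150,80),(4,255,255)),('red2',(174,150,80),(180,255,255))):
        for b in blobs(m['p'],lo,hi): print(n,c,b,np.round(plane(m,b[0],.01),3))
E
```

```text
scene blue ([321.8, 55.8], [253, 0, 156, 126, 15662]) [-0.266  1.856  0.01 ]
scene blue ([408.4, 163.3], [403, 154, 12, 20, 219]) [0.699 0.667 0.01 ]
scene blue ([423.0, 232.5], [416, 220, 15, 26, 136]) [0.87  0.246 0.01 ]
scene blue ([429.4, 268.2], [428, 264, 4, 11, 19]) [0.929 0.09  0.01 ]
scene blue ([278.9, 290.1], [268, 281, 22, 19, 298]) [ 0.584 -0.204  0.01 ]
scene blue ([388.2, 302.7], [361, 283, 54, 32, 312]) [ 0.866 -0.098  0.01 ]
scene blue ([207.3, 291.9], [199, 284, 17, 17, 238]) [ 0.411 -0.307  0.01 ]
scene blue ([219.2, 361.5], [200, 341, 36, 36, 805]) [ 0.573 -0.468  0.01 ]
scene blue ([4.8, 358.7], [0, 355, 12, 9, 19]) [ 0.119 -0.706  0.01 ]
scene green ([202.7, 59.7], [170, 1, 62, 104, 1632]) [-0.958  1.391  0.01 ]
scene green ([305.0, 218.5], [303, 215, 4, 8, 23]) [0.496 0.126 0.01 ]
scene green ([319.7, 218.7], [319, 215, 3, 9, 18]) [0.541 0.15  0.01 ]
scene green ([428.6, 234.4], [421, 221, 16, 27, 169]) [0.888 0.245 0.01 ]
scene green ([155.6, 283.8], [151, 280, 10, 9, 69]) [ 0.261 -0.354  0.01 ]
scene green ([280.7, 340.9], [258, 311, 46, 61, 1601]) [ 0.672 -0
[... 969 characters left out ...]
 160.3], [366, 159, 7, 4, 21]) [ 0.441 -0.516  0.01 ]
side green ([352.0, 180.9], [349, 179, 7, 5, 27]) [ 0.444 -0.365  0.01 ]
side green ([397.4, 189.1], [394, 187, 8, 6, 34]) [ 0.286 -0.399  0.01 ]
side green ([137.2, 243.1], [123, 230, 30, 27, 98]) [0.889 0.246 0.01 ]
side green ([259.4, 256.8], [252, 250, 17, 15, 194]) [0.53  0.106 0.01 ]
side red ([321.0, 173.5], [320, 173, 3, 2, 6]) [ 0.56  -0.351  0.01 ]
side red ([188.8, 193.5], [165, 175, 52, 37, 679]) [ 0.906 -0.024  0.01 ]
side red ([219.4, 184.4], [218, 183, 5, 3, 8]) [ 0.844 -0.118  0.01 ]
side red ([208.1, 191.8], [205, 189, 7, 7, 12]) [ 0.853 -0.065  0.01 ]
side red ([165.3, 315.5], [147, 302, 38, 28, 377]) [0.63  0.405 0.01 ]
```

View pics/c1.png

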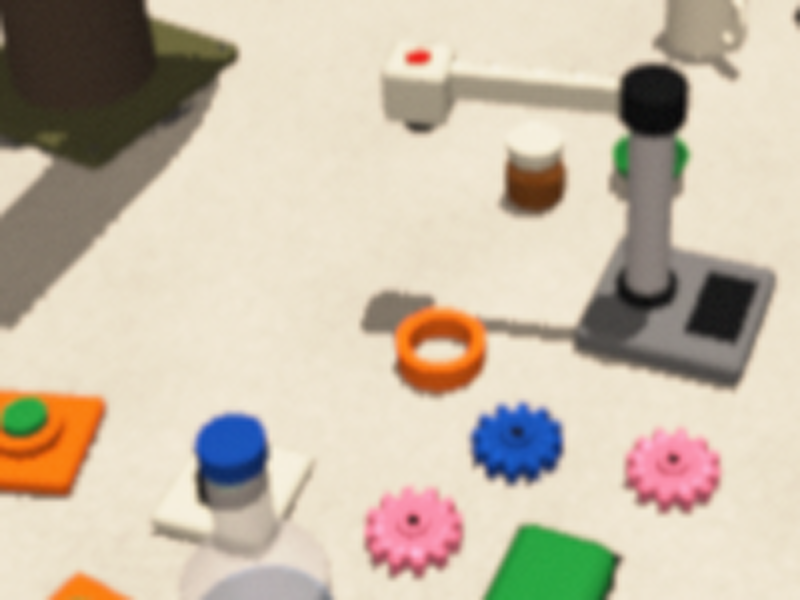

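View pics/c2.png

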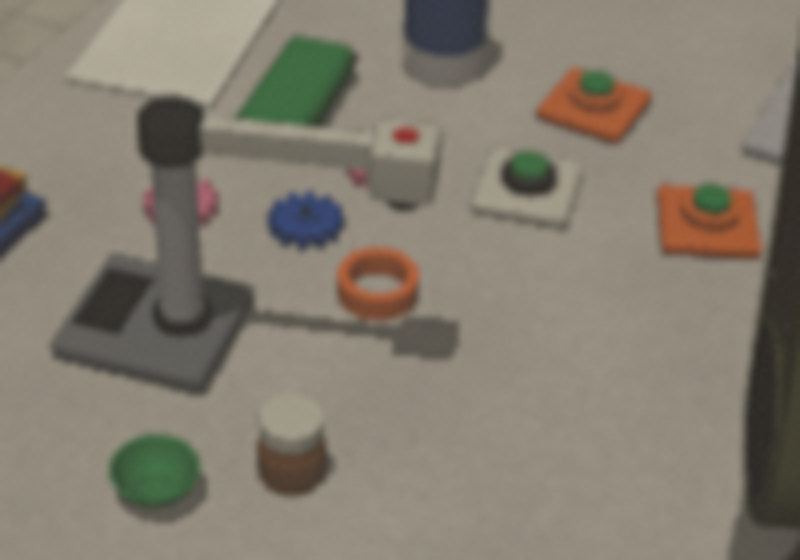

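The crops confirm the choice of blue gear and of the white pad with a green button in a black housing. Next I'll triangulate from the two views.

```bash
python3 - <<'E'
from h import *
S=load('pics/scene0.npz');D=load('pics/side0.npz')
def t(n,a,b):
    x,e=tri([ray(S,a),ray(D,b)]);print(n,np.round(x,4),np.round(e,4));return x
g=t('gear',(278.9,290.1),(295.9,194.1))
r=t('reddot',(254.2,193.9),(321.0,173.5))
# hub top centre: crops: scene (654,85)/4+150 ; 
h=t('hubtop',(150+654/4,180+82/4),(220+170/4,140+113/4))
cb=t('column base',(150+646/4,180+287/4),(220+181/4,140+312/4))
print('gear desk .01',plane(S,(278.9,290.1),.01),plane(D,(295.9,194.1),.01))
print('red .22',plane(S,(254.2,193.9),.22),plane(D,(321.0,173.5),.22))
for z in(.22,.225,.23): print('hub',z,plane(S,(150+654/4,180+82/4),z),plane(D,(220+170/4,140+113/4),z))
for z in (.03,.035,.04,.045): print('shutter',z,plane(D,(352.3,180.5),z))
t('bottlecap',(208,290),(334,91))
print('bottle base side',plane(D,(220+445/4,140+62/4),0.02))
for n,a,b in(('tape',(260,267),(314.5,210.5)),('orange1',(155.6,283.8),(397.4,189.1)),('orange2',(168.3,335.9),(368.6,160.3))): t(n,a,b)
E
```

```text
gear [ 0.5822 -0.2028  0.0087] [0.0007 0.0007]
reddot [ 0.4365 -0.086   0.2203] [0.001 0.001]
hubtop [ 0.5975 -0.031   0.2174] [0.002 0.002]
column base [ 0.5981 -0.0316  0.0253] [0.0015 0.0015]
gear desk .01 [ 0.58351504 -0.20351137  0.01      ] [ 0.58078103 -0.20172794  0.01      ]
red .22 [ 0.43719089 -0.08528063  0.22      ] [ 0.43585769 -0.0869871   0.22      ]
hub 0.22 [ 0.60064281 -0.03312678  0.22      ] [ 0.59339916 -0.02861503  0.22      ]
hub 0.225 [ 0.60366919 -0.03957526  0.225     ] [ 0.58935134 -0.02273782  0.225     ]
hub 0.23 [ 0.60669558 -0.04602374  0.23      ] [ 0.58530353 -0.01686061  0.23      ]
shutter 0.03 [ 0.43436863 -0.34194705  0.03      ]
shutter 0.035 [ 0.4320413 -0.3355749  0.035    ]
shutter 0.04 [ 0.42971397 -0.32920275  0.04      ]
shutter 0.045 [ 0.42738664 -0.3228306   0.045     ]
bottlecap [ 0.5858 -0.4799  0.2743] [0.0017 0.0017]
bottle base side [ 0.5723444  -0.46171819  0.02      ]
tape [ 0.4865 -0.1534  0.0118] [0.0019 0.0019]
orange1 [ 0.2797 -0.3684  0.033 ] [0.0005 0.0005]
orange2 [ 0.4309 -0.4827  0.0325] [0.0007 0.0007]
```

Call:
carry_out:
  series:
    - [0,0,-0.8,0,0,-8.6,0]
    - [0,0,-0.8,0,0,-8.6,0]
    - [0,0,-0.8,0,0,-8.6,0]
    - [0,0,-0.8,0,0,-8.6,0]
    - [0,0,-0.8,0,0,-8.6,0]
    - [0,0,-0.8,0,0,-8.6,0]
    - [0,0,-0.8,0,0,-8.6,0]
    - [0,0,-0.8,0,0,-8.6,0]
    - [0,0,-0.8,0,0,-8.6,0]
    - [0,0,-0.8,0,0,-8.6,0]

```text
time_s: 1.4
ee_pos: [0.2042, -0.4834, 0.3112]
orientation: [0.579, 0.815, 0.0, -0.0]
wrist_force: [-0.3, 0.5, 0.4]
grip_width: 0.001
```

```bash
cat >> h.py <<'E'
from scipy.spatial.transform import Rotation as Ro
def delta(s,target,yaw):
    """tool-frame shift (cm) to target, tool-z turn (deg) to yaw, with present orientation"""
    R=Ro.from_quat(s['orientation']).as_matrix()
    y=np.degrees(np.arctan2(R[1,0],R[0,0]))
    print('t',round(s['time_s'],2),'tcp',np.round(s['ee_pos'],4),'yaw',round(y,1),'tilt z',np.round(R[:,2],3),'q',np.round(s['joint_pos'],2),'F',np.round(s['wrist_force'],1))
    print('shift cm',np.round(R.T@(np.array(target)-s['ee_pos'])*100,2),'tool z turn',round(-((yaw-y+180)%360-180),1))
E
python3 - <<'E'
from bench import ctrl
from h import *
delta(ctrl.read_state(),(.474,-.005,.31),108.9)
E
```

```text
t 1.4 tcp [ 0.2042 -0.4834  0.3112] yaw 109.2 tilt z [-0.     0.001 -1.   ] q [-1.17  0.24  0.04  1.37  0.    0.06] F [-0.3  0.5  0.4]
shift cm [36.31 41.2   0.15] tool z turn 0.3
```

Call:
carry_out:
  series:
    - [2,2.2,0,0,0,0,0]
    - [4,4.5,0,0,0,0,0]
    - [4.3,4.8,0,0,0,0,0]
    - [4.3,4.8,0,0,0,0,0]
    - [4.3,4.8,0,0,0,0,0]
    - [4.3,4.8,0,0,0,0,0]
    - [4.3,4.8,0,0,0,0,0]
    - [4.3,4.8,0,0,0,0,0]
    - [3,3.6,0,0,0,0,0]
    - [1.5,2.1,0,0,0,0,0]

```text
time_s: 2.65
ee_pos: [0.4715, -0.0146, 0.3109]
orientation: [0.58, 0.814, -0.0, -0.0]
wrist_force: [0.3, 0.3, -0.0]
grip_width: 0.001
```

```bash
python3 - <<'E'
from bench import ctrl
from h import *
delta(ctrl.read_state(),(.476,-.012,.198),108.9)
for n in("wrist",):
    m=ctrl.camera_model(n);p,d=ctrl.grab_frame(n);cv2.imwrite(f"pics/{n}1.png",p);np.savez(f"pics/{n}1.npz",p=p,d=d,**{k:np.array(v) for k,v in m.items()})
E
```

```text
t 2.65 tcp [ 0.4715 -0.0146  0.3109] yaw 109.1 tilt z [-0.001  0.    -1.   ] q [-0.03  0.15 -0.08  1.35  0.    1.21] F [ 0.3  0.3 -0. ]
shift cm [ 0.09  0.52 11.29] tool z turn 0.2
```

View pics/wrist1.png

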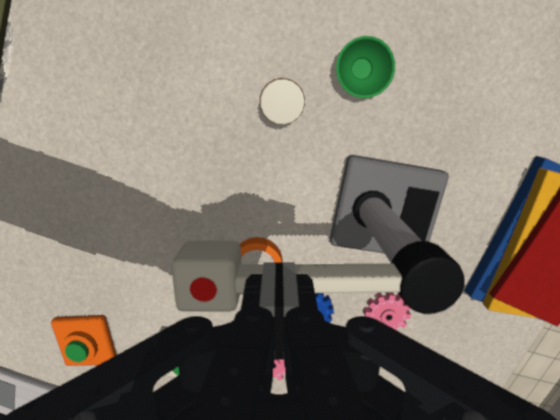

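The wrist view shows the shut fingertips at (275,270). The white bar runs from the head, with its red dot at (203,289), to the hub at (430,278). The tip is on the bar's +y side with about 38 mm of clearance, so I'll descend.

Call:
carry_out:
  series:
    - [0,0,0.8,0,0,0,0]
    - [0,0,1.5,0,0,0,0]
    - [0,0,1.5,0,0,0,0]
    - [0,0,1.5,0,0,0,0]
    - [0,0,1.5,0,0,0,0]
    - [0,0,1.5,0,0,0,0]
    - [0,0,1.5,0,0,0,0]
    - [0,0,1.0,0,0,0,0]
    - [0,0,0.5,0,0,0,0]
    - [0,0,0,0,0,0,0]

```text
time_s: 3.95
ee_pos: [0.4705, -0.0171, 0.1982]
orientation: [0.582, 0.813, -0.0, -0.0]
wrist_force: [0.4, -0.5, 0.4]
grip_width: 0.001
```

Call:
carry_out:
  series:
    - [-0.5,0,0,0,0,0,0]
    - [-0.7,0,0,0,0,0,0]
    - [-0.7,0,0,0,0,0,0]
    - [-0.7,0,0,0,0,0,0]
    - [-0.5,0,0,0,0,0,0]
    - [-0.3,0,0,0,0,0,0]
    - [-0.2,0,0,0,0,0,0]
    - [-0.1,0,0,0,0,0,0]
    - [0,0,0,0,0,0,0]
    - [0,0,0,0,0,0,0]

```text
time_s: 5.2
ee_pos: [0.4826, -0.0515, 0.1983]
orientation: [0.581, 0.814, 0.0, -0.0]
wrist_force: [-0.4, 1.5, -0.0]
grip_width: 0.002
```

```bash
cat > arm.py <<'E'
from bench import ctrl
from h import *
import sys
def look(tag):
    out=[]
    for n in("scene","side"):
        m=ctrl.camera_model(n);p,d=ctrl.grab_frame(n);cv2.imwrite(f"pics/{n}{tag}.png",p)
        m=dict(m,p=p);np.savez(f"pics/{n}{tag}.npz",d=d,**m);out.append(m)
    return out
PIV=np.array([.598,-.031]);G=np.array([.5822,-.2028])
def head(ms):
    for m in ms:
        for b in blobs(m['p'],(0,110,60),(5,255,255),3)+blobs(m['p'],(174,110,60),(180,255,255),3):
            x=plane(m,b[0],.22)[:2];r=np.linalg.norm(x-PIV)
            if .13<r<.21: print('red',b,np.round(x,4),'r',round(r,4),'ang',round(np.degrees(np.arctan2(*(x-PIV)[::-1]))%360,2),'gear d',round(np.linalg.norm(x-G),4))
        for b in blobs(m['p'],(105,120,50),(125,255,255)):
            x=plane(m,b[0],.009)
            if np.linalg.norm(x[:2]-G)<.04: print('gear',b,np.round(x,4))
E
python3 - <<'E'
from arm import *
s=ctrl.read_state();delta(s,(.476,-.012,.198),108.9)
head(look(2))
m=ctrl.camera_model("wrist");p,d=ctrl.grab_frame("wrist");cv2.imwrite("pics/wrist2.png",p)
E
```

```text
t 5.2 tcp [ 0.4826 -0.0515  0.1983] yaw 108.9 tilt z [-0.     0.001 -1.   ] q [-0.11  0.21 -0.29  1.07  0.    1.13] F [-0.4  1.5 -0. ]
shift cm [3.95 0.66 0.03] tool z turn 0.0
red ([367.5, 177.3], [352, 171, 31, 14, 194]) [0.6891 0.1539] r 0.2062 ang 63.78 gear d 0.3724
red ([254.2, 193.9], [251, 193, 7, 3, 18]) [ 0.4372 -0.0853] r 0.1697 ang 198.65 gear d 0.1867
gear ([278.9, 290.1], [268, 281, 22, 19, 298]) [ 0.583  -0.2027  0.009 ]
red ([320.9, 173.4], [319, 172, 5, 3, 11]) [ 0.4363 -0.0873] r 0.1712 ang 199.19 gear d 0.1861
gear ([295.9, 194.1], [288, 190, 16, 9, 94]) [ 0.5814 -0.2028  0.009 ]
```

View pics/wrist2.png

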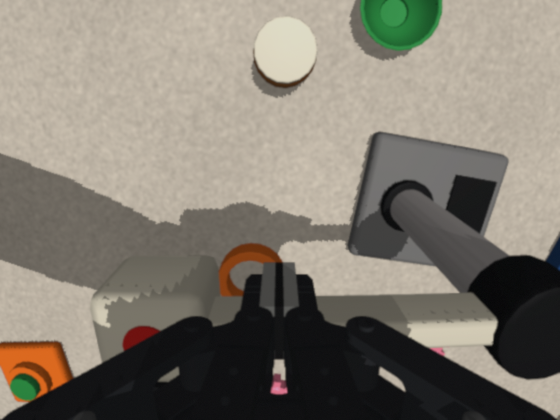

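Call:
carry_out:
  series:
    - [-0.6,-0.06,0,0,0,-3,0]
    - [-1.1,-0.12,0,0,0,-5.4,0]
    - [-1.1,-0.12,0,0,0,-5.4,0]
    - [-1.1,-0.12,0,0,0,-5.4,0]
    - [-1.1,-0.12,0,0,0,-5.4,0]
    - [-1.1,-0.12,0,0,0,-5.4,0]
    - [-1.1,-0.12,0,0,0,-5.4,0]
    - [-1.1,-0.12,0,0,0,-5.4,0]
    - [-1.1,-0.12,0,0,0,-5.4,0]
    - [-0.6,-0.06,0,0,0,-3,0]

```text
time_s: 6.6
ee_pos: [0.5381, -0.1323, 0.1981]
orientation: [0.189, 0.982, -0.0, -0.001]
wrist_force: [-1.3, 1.7, 1.0]
grip_width: 0.001
```

```bash
python3 - <<'E'
from arm import *
s=ctrl.read_state();delta(s,(.5,-.012,.198),174.9)
x=s['ee_pos'][:2]-PIV;print('tcp polar',np.linalg.norm(x),np.degrees(np.arctan2(x[1],x[0]))%360)
head(look(3))
E
```

```text
t 6.6 tcp [ 0.5381 -0.1323  0.1981] yaw 158.2 tilt z [-0.001 -0.    -1.   ] q [-0.24  0.33 -0.13  1.11 -0.    0.14] F [-1.3  1.7  1. ]
shift cm [8.   9.75 0.01] tool z turn -16.7
tcp polar 0.11765488439455753 239.38407201013445
red ([367.5, 177.3], [352, 171, 31, 14, 196]) [0.6891 0.1539] r 0.2062 ang 63.78 gear d 0.3724
red ([264.2, 223.2], [261, 221, 7, 5, 26]) [ 0.534  -0.1868] r 0.1684 ang 247.65 gear d 0.0508
gear ([278.8, 290.0], [268, 281, 22, 19, 306]) [ 0.5826 -0.2025  0.009 ]
gear ([293.0, 194.5], [288, 190, 12, 9, 53]) [ 0.589  -0.1961  0.009 ]
gear ([298.8, 191.1], [296, 190, 6, 3, 11]) [ 0.5808 -0.2222  0.009 ]
```

View pics/scene3.png

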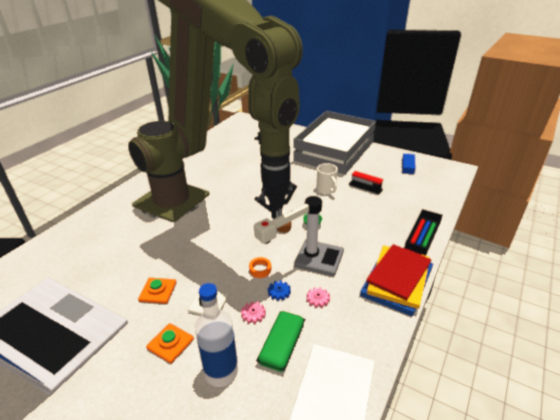

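View pics/side3.png

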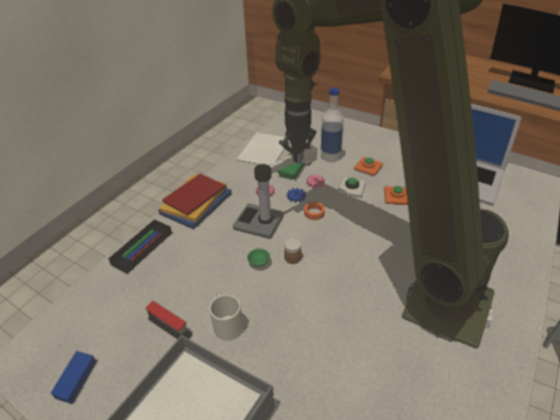

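The scene view shows the head's red dot at (264,223), so the arm stands at about 248° and the gear bears 265°. I'll push about 17° more.

Call:
carry_out:
  series:
    - [-0.69,-0.09,0,0,0,-3.4,0]
    - [-0.69,-0.09,0,0,0,-3.4,0]
    - [-0.69,-0.09,0,0,0,-3.4,0]
    - [-0.69,-0.09,0,0,0,-3.4,0]
    - [-0.4,-0.05,0,0,0,-2,0]
    - [-0.2,-0.02,0,0,0,-1,0]
    - [0,0,0,0,0,0,0]
    - [0,0,0,0,0,0,0]
    - [0,0,0,0,0,0,0]
    - [0,0,0,0,0,0,0]

```text
time_s: 7.95
ee_pos: [0.5695, -0.145, 0.1983]
orientation: [0.046, 0.999, -0.0, -0.0]
wrist_force: [-0.9, -0.7, -0.7]
grip_width: 0.0
```

```bash
python3 - <<'E'
from arm import *
s=ctrl.read_state();delta(s,(.5,-.012,.198),174.9)
x=s['ee_pos'][:2]-PIV;print('tcp polar',np.linalg.norm(x),np.degrees(np.arctan2(x[1],x[0]))%360)
ms=look(4);head(ms);crop(ms[0]['p'],200,180,360,320,'pics/c4.png',4);crop(ms[1]['p'],220,100,380,240,'pics/c4s.png',4)
E
```

```text
t 7.95 tcp [ 0.5695 -0.145   0.1983] yaw 174.7 tilt z [-0. -0. -1.] q [-0.25  0.38 -0.05  1.14 -0.   -0.16] F [-0.9 -0.7 -0.7]
shift cm [ 8.15 12.6   0.03] tool z turn -0.2
tcp polar 0.11745613672863396 255.9777400225658
red ([367.4, 177.3], [352, 171, 31, 14, 195]) [0.6888 0.1538] r 0.2059 ang 63.83 gear d 0.3722
red ([277.8, 231.2], [275, 229, 7, 5, 29]) [ 0.5815 -0.198 ] r 0.1678 ang 264.37 gear d 0.0049
gear ([278.7, 290.2], [268, 281, 22, 19, 305]) [ 0.5827 -0.2033  0.009 ]
gear ([290.8, 193.1], [289, 190, 5, 7, 23]) [ 0.5994 -0.1991  0.009 ]
```

View pics/c4.png

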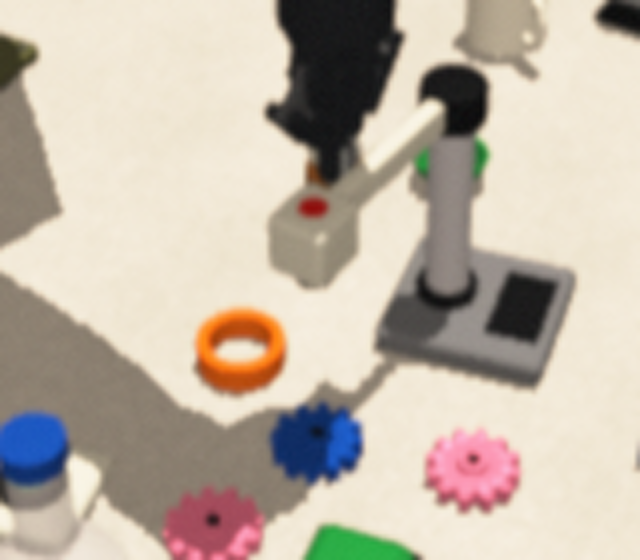

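View pics/c4s.png

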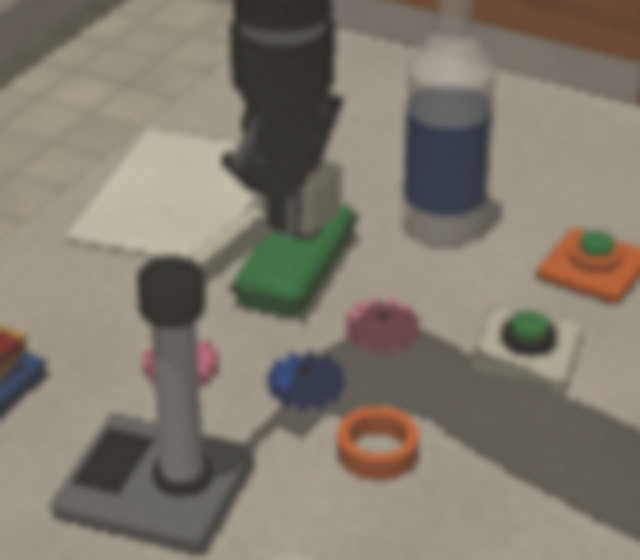

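The scene view shows the red dot at (278,231), which projects to within 5 mm of the gear centre (264.4° against 264.9°). I'll back off and rise, then look at the shutter with the wrist camera.

Call:
carry_out:
  series:
    - [0.6,0,0,0,0,0,0]
    - [1.2,0,0,0,0,0,0]
    - [2,0,0,0,0,0,0]
    - [2,0,0,0,0,0,0]
    - [1,0,-1,0,0,0,0]
    - [0,0,-2,0,0,0,0]
    - [0,0,-2,0,0,0,0]
    - [0,0,-2,0,0,0,0]
    - [0,0,-1,0,0,0,0]
    - [0,0,0,0,0,0,0]

```text
time_s: 9.3
ee_pos: [0.5025, -0.1387, 0.2793]
orientation: [0.046, 0.999, -0.0, 0.001]
wrist_force: [0.7, 0.4, 0.0]
grip_width: 0.002
```

```bash
python3 - <<'E'
from arm import *
delta(ctrl.read_state(),(.44,-.337,.2),174.7)
ms=look(5);head(ms)
m=ctrl.camera_model("wrist");p,d=ctrl.grab_frame("wrist");cv2.imwrite("pics/wrist5.png",p);np.savez("pics/wrist5.npz",p=p,**m)
E
```

```text
t 9.3 tcp [ 0.5025 -0.1387  0.2793] yaw 174.7 tilt z [ 0.002 -0.001 -1.   ] q [-0.27  0.24 -0.05  1.29  0.   -0.18] F [0.7 0.4 0. ]
shift cm [  4.41 -20.32   7.92] tool z turn 0.0
red ([367.5, 177.3], [352, 171, 31, 14, 195]) [0.6891 0.1539] r 0.2062 ang 63.78 gear d 0.3724
red ([278.0, 231.5], [275, 230, 7, 4, 24]) [ 0.5826 -0.1988] r 0.1685 ang 264.75 gear d 0.004
gear ([278.8, 290.3], [269, 281, 21, 19, 300]) [ 0.5832 -0.2035  0.009 ]
red ([295.5, 141.5], [294, 141, 4, 2, 8]) [ 0.5815 -0.2005] r 0.1703 ang 264.44 gear d 0.0024
gear ([291.1, 192.9], [289, 190, 6, 7, 23]) [ 0.599  -0.2006  0.009 ]
gear ([300.1, 196.1], [297, 195, 7, 4, 15]) [ 0.5636 -0.2003  0.009 ]
```

View pics/wrist5.png

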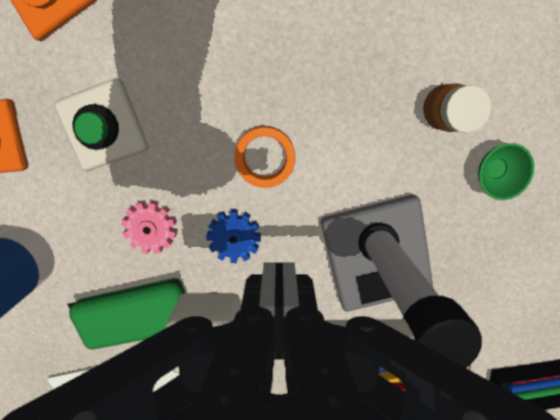

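The wrist view shows the green button at (91,127) in its black housing on the white pad, and the blue gear at (233,237). Both fixed cameras put the lens within 4 mm of the gear. Next I'll triangulate the button.

```bash
python3 - <<'E'
from arm import *
W=load('pics/wrist5.npz');D=load('pics/side5.npz')
h=cv2.cvtColor(W['p'],cv2.COLOR_BGR2HSV)
b=[b for b in blobs(W['p'],(55,100,40),(90,255,255),60)];print(b)
w=[x for x in b if abs(x[0][0]-91)<15][0][0]
e=[x for x in blobs(D['p'],(50,90,30),(90,255,255)) if abs(x[0][0]-352)<8][0];print(e)
x,err=tri([ray(W,w),ray(D,e[0])]);print(x,err)
print(plane(W,w,.033),plane(D,e[0],.033))
g=[x for x in blobs(W['p'],(105,120,50),(125,255,255),200)];print(g)
print('gear wrist',plane(W,(233,237),.009))
delta(ctrl.read_state(),(*x[:2],.1),174.7)
E
```

```text
[([90.4, 127.3], [74, 111, 34, 34, 904]), ([505.8, 171.0], [479, 144, 55, 56, 2382]), ([125.1, 313.8], [70, 279, 114, 70, 5093]), ([538.8, 393.2], [515, 386, 45, 14, 352])]
([352.1, 180.9], [349, 179, 7, 5, 27])
[ 0.43277536 -0.3355911   0.03295737] [np.float64(0.00014380271111132703), np.float64(0.00014380271111127206)]
[ 0.4328937  -0.33547986  0.033     ] [ 0.43265092 -0.33565099  0.033     ]
[([233.3, 235.8], [207, 210, 53, 53, 1844]), ([14.9, 273.6], [0, 239, 38, 77, 2024]), ([533.6, 385.3], [508, 378, 52, 16, 388])]
gear wrist [ 0.58111152 -0.20292225  0.009     ]
t 9.45 tcp [ 0.5015 -0.1385  0.2775] yaw 174.7 tilt z [-0.001  0.    -1.   ] q [-0.27  0.24 -0.05  1.29  0.   -0.18] F [-0.6 -0.3 -0.3]
shift cm [  5.   -20.27  17.76] tool z turn 0.0
```

Call:
carry_out:
  series:
    - [0.3,-1,0,0,0,0,0]
    - [0.6,-2.5,0,0,0,0,0]
    - [0.7,-3,0,0,0,0,0]
    - [0.7,-3,0,0,0,0,0]
    - [0.7,-3,0,0,0,0,0]
    - [0.7,-3,1,0,0,0,0]
    - [0.7,-2.6,2,0,0,0,0]
    - [0.4,-1.5,3,0,0,0,0]
    - [0.2,-0.67,4,0,0,0,0]
    - [0,0,3,0,0,0,0]

```text
time_s: 10.7
ee_pos: [0.4318, -0.3364, 0.1461]
orientation: [0.047, 0.999, 0.0, -0.001]
wrist_force: [-0.5, -0.5, -0.8]
grip_width: 0.005
```

```bash
python3 - <<'E'
from arm import *
delta(ctrl.read_state(),(.4328,-.3355,.045),174.7)
m=ctrl.camera_model("wrist");p,d=ctrl.grab_frame("wrist");cv2.imwrite("pics/wrist6.png",p)
head(look(6))
delta(ctrl.read_state(),(.4328,-.3355,.045),174.7)
E
```

```text
t 10.7 tcp [ 0.4318 -0.3364  0.1461] yaw 174.6 tilt z [-0.002  0.001 -1.   ] q [-0.66  0.35 -0.24  0.98 -0.   -0.57] F [-0.5 -0.5 -0.8]
shift cm [-0.11  0.09 10.11] tool z turn -0.1
red ([367.4, 177.3], [352, 171, 31, 14, 195]) [0.6888 0.1538] r 0.2059 ang 63.83 gear d 0.3722
red ([278.0, 231.5], [275, 230, 7, 4, 24]) [ 0.5826 -0.1988] r 0.1685 ang 264.75 gear d 0.004
gear ([278.8, 290.3], [269, 281, 21, 19, 299]) [ 0.5832 -0.2035  0.009 ]
red ([295.5, 141.5], [294, 141, 4, 2, 8]) [ 0.5815 -0.2005] r 0.1703 ang 264.44 gear d 0.0024
gear ([291.0, 192.6], [289, 190, 6, 6, 22]) [ 0.6001 -0.2018  0.009 ]
gear ([299.8, 196.2], [297, 195, 7, 4, 12]) [ 0.5642 -0.1993  0.009 ]
t 10.85 tcp [ 0.4315 -0.3352  0.1466] yaw 174.7 tilt z [-0.004  0.003 -1.   ] q [-0.66  0.35 -0.24  0.99 -0.   -0.57] F [ 0.6 -0.7  1.1]
shift cm [-0.17 -0.05 10.16] tool z turn -0.0
```

View pics/wrist6.png

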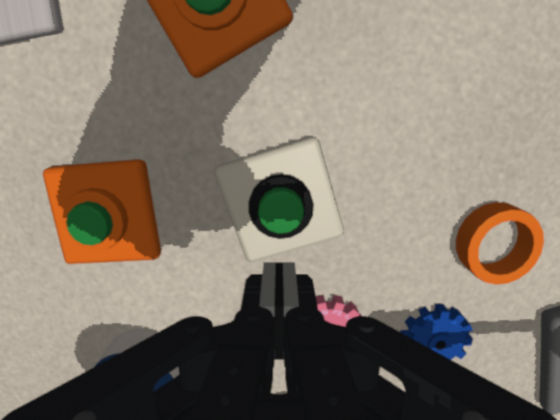

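The wrist view shows the tip in line with the green button at (281,207) in its black housing on the white pad. I'll descend to just above it.

Call:
carry_out:
  series:
    - [-0.1,0,1,0,0,0,0]
    - [0,0,1.5,0,0,0,0]
    - [0,0,1.5,0,0,0,0]
    - [0,0,1.5,0,0,0,0]
    - [0,0,1.5,0,0,0,0]
    - [0,0,1.2,0,0,0,0]
    - [0,0,1,0,0,0,0]
    - [0,0,0.5,0,0,0,0]
    - [0,0,0.4,0,0,0,0]
    - [0,0,0,0,0,0,0]

```text
time_s: 12.1
ee_pos: [0.4344, -0.3359, 0.0473]
orientation: [0.046, 0.999, 0.0, -0.0]
wrist_force: [-0.1, 0.1, -0.6]
grip_width: -0.002
```

Call:
carry_out:
  series:
    - [0,0,0.5,0,0,0,0]
    - [0,0,0.5,0,0,0,0]
    - [0,0,0.3,0,0,0,0]
    - [0,0,0.2,0,0,0,0]
    - [0,0,0.2,0,0,0,0]
    - [0,0,0.2,0,0,0,0]
    - [0,0,0.1,0,0,0,0]
    - [0,0,0.1,0,0,0,0]
    - [0,0,0,0,0,0,0]
    - [0,0,0,0,0,0,0]

```text
time_s: 13.35
ee_pos: [0.4348, -0.3363, 0.0315]
orientation: [0.046, 0.999, -0.001, 0.001]
wrist_force: [-8.9, 5.5, 40.7]
grip_width: 0.001
```

```bash
python3 - <<'E'
from arm import *
delta(ctrl.read_state(),(.4328,-.3355,.027),174.7)
m=ctrl.camera_model("wrist");p,d=ctrl.grab_frame("wrist");cv2.imwrite("pics/wrist7.png",p)
m=ctrl.camera_model("side");p,d=ctrl.grab_frame("side");crop(p,300,110,440,230,"pics/side7.png",5)
delta(ctrl.read_state(),(.4328,-.3355,.027),174.7)
E
```

```text
t 13.35 tcp [ 0.4348 -0.3363  0.0315] yaw 174.7 tilt z [ 0.003 -0.002 -1.   ] q [-0.66  0.46 -0.4   0.7  -0.   -0.57] F [-8.9  5.5 40.7]
shift cm [0.21 0.06 0.44] tool z turn 0.0
t 13.45 tcp [ 0.4348 -0.3362  0.0314] yaw 174.7 tilt z [ 0.003 -0.002 -1.   ] q [-0.66  0.46 -0.4   0.7  -0.   -0.57] F [-9.   6.3 39. ]
shift cm [0.2  0.06 0.44] tool z turn 0.0
```

View pics/wrist7.png

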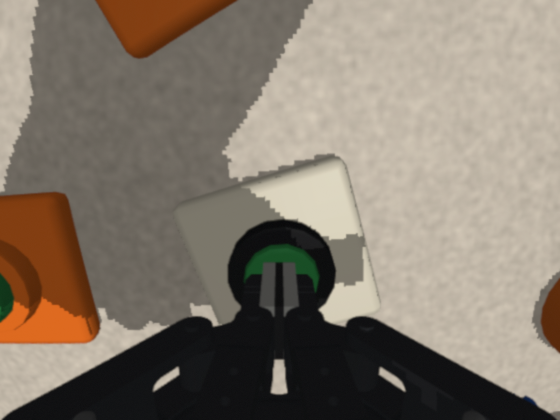

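View pics/side7.png

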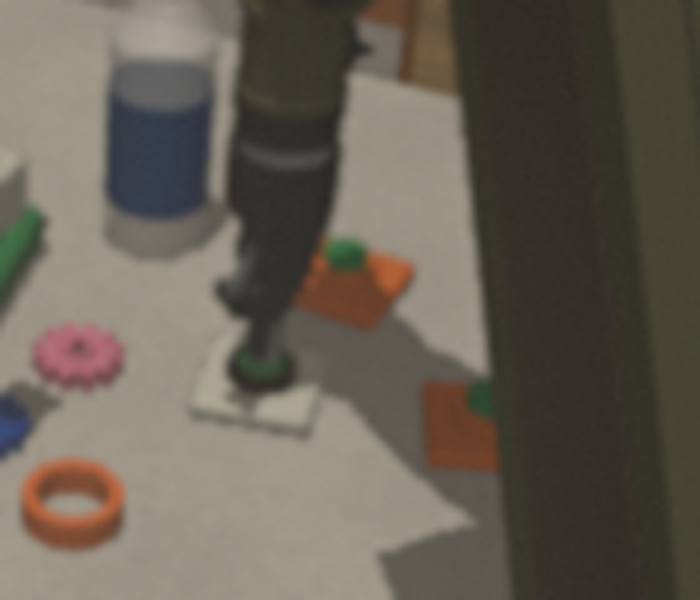

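The force reads 40 N, so something has bottomed out. Before releasing I'll check with depth that it is the button and not the housing rim.

```bash
cat > bt.py <<'E'
from arm import *
m=ctrl.camera_model("wrist");p,d=ctrl.grab_frame("wrist")
h=cv2.cvtColor(p,cv2.COLOR_BGR2HSV)
v,u=np.nonzero(d>0)
pt=cv2.undistortPoints(np.stack([u,v],1)[:,None].astype(float),m['camera_matrix'],m['dist_coeffs'])[:,0]
X=(np.c_[pt,np.ones(len(u))]*d[v,u][:,None]-m['t'])@m['R']
r=np.hypot(X[:,0]-.4328,X[:,1]+.3355)
g=cv2.inRange(h,(50,80,20),(90,255,255))[v,u]>0
dark=h[v,u,2]<60
print('green z',np.percentile(X[g&(r<.02),2],[5,25,50,75,95]).round(4),(g&(r<.02)).sum())
k=~g&(r>.018)&(r<.024)&(X[:,2]<.05);print('rim z',np.percentile(X[k,2],[5,25,50,75,95]).round(4))
k=(r>.032)&(r<.04)&(X[:,2]<.05)&~dark;print('pad z',np.percentile(X[k,2],[5,50,95]).round(4))
gg=X[g&(r<.025)];print('green xy range',gg.min(0).round(4),gg.max(0).round(4))
E
python3 bt.py
```

```text
green z [0.027  0.029  0.0301 0.0306 0.0317] 1634
rim z [0.0181 0.0262 0.0269 0.0273 0.0279]
pad z [0.014 0.015 0.016]
green xy range [ 0.4164 -0.3532  0.0256] [ 0.4425 -0.3184  0.0514]
```

The green top is at 0.030 and the rim at 0.027, so the finger is pressing the button itself. Now I'll release.

Call:
carry_out:
  series:
    - [0,0,-0.3,0,0,0,0]
    - [0,0,-0.5,0,0,0,0]
    - [0,0,-0.8,0,0,0,0]
    - [0,0,-1.2,0,0,0,0]
    - [0,0,-1.5,0,0,0,0]
    - [0,0,-1.5,0,0,0,0]
    - [0,0,-1.5,0,0,0,0]
    - [0,0,-1.2,0,0,0,0]
    - [0,0,-0.5,0,0,0,0]
    - [0,0,0,0,0,0,0]

```text
time_s: 14.75
ee_pos: [0.4346, -0.3361, 0.1166]
orientation: [0.046, 0.999, -0.0, 0.0]
wrist_force: [1.0, -0.0, 0.3]
grip_width: -0.004
```

```bash
python3 bt.py; python3 - <<'E'
from arm import *
ms=look(8);head(ms);delta(ctrl.read_state(),(.4328,-.3355,.045),174.7)
E
```

```text
green z [0.0279 0.0361 0.0368 0.0373 0.038 ] 2175
rim z [0.0205 0.0264 0.0269 0.0273 0.028 ]
pad z [0.0139 0.015  0.0161]
green xy range [ 0.4166 -0.3539  0.0254] [ 0.4547 -0.318   0.0389]
red ([367.5, 177.3], [352, 171, 31, 14, 194]) [0.6891 0.1539] r 0.2062 ang 63.78 gear d 0.3724
red ([278.0, 231.5], [275, 230, 7, 4, 24]) [ 0.5826 -0.1988] r 0.1685 ang 264.75 gear d 0.004
gear ([278.8, 290.3], [269, 281, 21, 19, 300]) [ 0.5832 -0.2035  0.009 ]
red ([295.5, 141.5], [294, 141, 4, 2, 8]) [ 0.5815 -0.2005] r 0.1703 ang 264.44 gear d 0.0024
gear ([291.2, 192.8], [289, 190, 6, 6, 20]) [ 0.599  -0.2012  0.009 ]
gear ([299.6, 196.4], [297, 195, 6, 4, 14]) [ 0.5643 -0.198   0.009 ]
t 14.9 tcp [ 0.434  -0.3356  0.1157] yaw 174.7 tilt z [-0.001  0.001 -1.   ] q [-0.66  0.37 -0.29  0.91 -0.   -0.57] F [ 0.4 -1.3 -0.5]
shift cm [ 0.12 -0.    7.07] tool z turn 0.0
```

View pics/scene8.png

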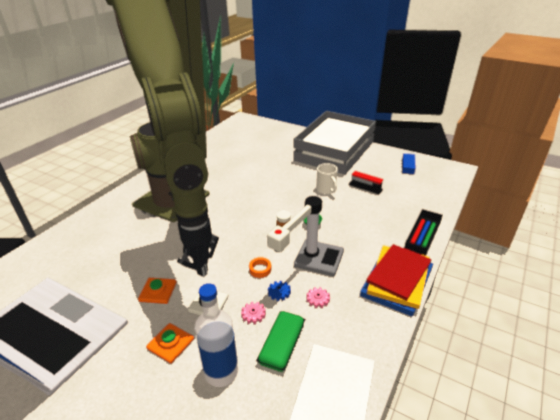

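The button top went from 0.0305 pressed to 0.0368 now, about 6 mm of travel, so it has sprung back up. The scene view shows the head still over the gear (red dot at (278,231), gear at (279,290)) and everything else in place. I'll hand it in.

```bash
python3 -c "
from bench import ctrl
print(ctrl.sign_off())"
```

```text
the job is handed in; nothing more can be done
None
```

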